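# Close the sanding-disc box by tucking its flap under the lip

## Task

Close the grey sanding-disc box: with your fingertips push the blue flap over until it lies flat on the box, keep it pressed flat and push it by its black thumb wedge towards the yellow lip until it is fully home, its edge held beneath the lip when you let go. Push and press only: do not pinch the flap or pick anything up, do not shove the box across the table, and leave the other things lying about alone.

Things in the scene. Friction and masses are not known exactly. Their poses are not given: they have to be found in the camera images.
- disc_box: Grey steel box, open on top, 150 (x) x 120 (y) mm, walls 5 mm thick and 69 mm high, loose on rubber feet, about 2.7 kg (slides only under a push of some 15 N). Origin: centre of its underside, on the table; z up; +x is the tucking direction, from the hinge end (x = -75 mm) to the end with the yellow lip (x = +75 mm). A few sanding discs are fixed inside
- lip_nose (a point): On the box: underside of the yellow lip, mid-width, where its flat part begins (x = 56, y = 0, z = 80 mm in the box's frame). The lip is 96 mm wide (y), stands on the +x wall's outside, 83 mm high, and is flat from x = 80 back to x = 56 mm, 3 mm thick; from there its flared nose rises to x = 48 mm, 88 mm above the table
- flap (a joint): Angle of the blue flap, rad: 0 = flat over the box (stop), 1.57 = upright, 2.1 = leaning back past its hinge (stop). Stiff hinge with a spring: from about 1.1 to 2.1 it stays where it is left; folded further it needs 0.05 to 0.25 N m and springs up again if let go before it is tucked; once tucked it rises about 0.05 until the lip holds it
- pin (a joint): How far the flap's hinge pin, and the flap with it, has slid in its slots along the box's +x, m: 0 = back (the flap folds down clear of the lip, its edge 11 mm short of the lip's flat part), 0.024 = fully home (stop; the edge lies 13 mm beneath the lip). Sliding takes about 5 N against friction; it stays where it is left
- flap_hinge (a point): On the flap's hinge axis, in the middle of its width, 73.5 mm above the table. The frame turns with the flap: x from the hinge to the flap's free edge, z out of its outside face (up when flat), y along the hinge. Dark slotted ears guide the pin's ends at y = +-57 mm on the box, from x = -79 to -23 mm there, up to 81 mm above the table
- flap_edge (a point): middle of the flap's free edge, 110 mm along the flap's x from the hinge axis. Same axes as flap_hinge
- wedge_foot (a point): on the flap's outside face at the foot of the thumb wedge's upright face: 60 mm along the flap's x from the hinge axis and 1.5 mm out along its z. The wedge is black, 50 mm wide (y), 10 mm high; its upright face looks to the hinge, and beyond it a ramp slopes down to the flap. Pressed flat here, the flap's top is 75 mm above the table. Same axes as flap_hinge
- flap_outside: the blue steel plate of the flap, 92 mm wide, 3 mm thick, 2 to 110 mm from the hinge axis, with the thumb wedge; origin on the hinge axis, axes as flap_hinge
- flap_inside: black rubber panel 66 x 80 x 4 mm on the flap's inside face; origin on the hinge axis, axes as flap_hinge
- grip_block: bystander: dark grey sanding block with a yellow grip, 118 x 70 x 38 mm; origin at the centre of its underside
- tape_roll: bystander: cream roll of masking tape lying flat, 100 mm across, 24 mm high; origin at the centre of its underside
- brown_block: bystander: brown sanding block, 51 x 89 x 41 mm; origin at the centre of its underside
- marker: bystander: white marker with a black cap, 124 mm long, 17 mm thick; origin at the centre of its underside
- brass_coupler: bystander: brass and steel hose coupler, 73 mm long, 23 mm thick; origin at the centre of its underside
Not all that is in view belongs to the job. There is more than one size of the disc_box; the one meant has the size given above.

How it is judged:
At the end, for the whole second after the job is handed in: The flap is folded down (within 0.10 rad of flat) and slid at least 18 of its 24 mm towards the lip, its edge at least 6 mm in beneath the lip and below the lip's underside, at rest with nobody holding it; the box stands level, at rest, within 40 mm of where it stood (value of joint flap below 0.1 rad and value of joint pin above 0.018 m and x of flap_edge in the frame of disc_box above 0.062 m and z of flap_edge in the frame of lip_nose below 0 m and velocity of joint flap below 0.05 rad/s and angle between disc_box's own z axis and vertical below 0.03 rad and distance of disc_box from where it was at the start of the episode below 0.04 m and linear speed of disc_box below 0.01 m/s); the robot touches nothing.
It fails at once if the flap is pinched: its outside and its inside are both pressed by the fingers at once (contact force between the fingers and flap_outside above 1 N and contact force between the fingers and flap_inside above 1 N).
It fails at once if the box is lifted or tipped (height (world z) of disc_box above 0.015 m or angle between disc_box's own z axis and vertical above 0.15 rad).
It fails at once if the box is shoved more than 40 mm across the table (distance of disc_box from where it was at the start of the episode above 0.04 m).
It fails at once if one of the other things is moved more than 20 mm or picked up (distance of any of grip_block, tape_roll, brown_block, marker, brass_coupler from where it was at the start of the episode above 0.02 m).
It also fails if it takes over 40 s, if anything falls off the work surface, if the arm or the gripper's body presses on something with over 40 N, if the wrist force passes 120 N, or if a joint passes its speed limit or range.

## Robot

A 7-joint arm with a two-finger parallel gripper is mounted at the origin on the work surface; the furniture and walls round the work are solid. World frame = base frame: x ahead of the robot, y to its left, z up, the work surface at z = 0. Lengths are in m, angles in rad, forces in N, time in s.
With the tool pointing down it reaches from about 0.4 to 0.75 m from the base axis. Payload 19.5 kg.
Tool frame: the origin (TCP) lies midway between the tips of the shut fingers; the grasp point (between the pads) lies 19 mm behind it; z points along the fingers, x is the direction in which the jaws open and shut, and the axes are right-handed (so a half turn about z gives the same grasp; the last joint's range is limited). The gripper opens to 85 mm and grips with 20 to 120 N. Pads are 22 mm wide; open, the fingers measure 114 mm over their backs; the gripper's body (76 mm by 85 mm) begins 54 mm behind the grasp point. The pads swing forward as they close: fully open they stand 13 mm farther back than shut.
Start: joints at [-1.241, 0.707, -0.028, 1.485, 0.022, 0.951, -0.075], TCP at [0.209, 0.536, 0.198] pointing down, gripper open.
Joint ranges: [-2.71, 2.71], [-0.32, 2.16], [-1.57, 1.52], [0, 2.45], [-1.46, 4.6], [0, 2.02], [-2.83, 2.83]. Speed limits (rad/s): [1.89, 1.89, 2.57, 2.57, 3.01, 3.01, 3.01].

## Interface

Orientations are given as [roll, pitch, yaw] about the fixed x, y, z axes, in that order (R = Rz(yaw) Ry(pitch) Rx(roll)).
In Python, from workcell import * gives the robot as it stands.
- The arm moves only by the tool jog_arm, never from a script. Its argument "series" is one flat list of numbers, 5 for each row, row after row: the finger opening in mm, from 0 to 85.4, then the shift along the tool's x, y, z as a fraction of full scale, then the turn about the tool's z as a fraction of full scale. A call has 1 to 20 rows; each row is the pose to reach, as a shift and turn from the pose measured when the call began, along the tool's axes at that moment; what a row does not reach only later rows make up. Full scale, the value 1, is 100 mm for a shift and 0.5 rad for a turn. A row lasts 1/12 s, in which the tool goes at most 41.7 mm and 7.16 degrees, less where a joint would pass 70% of its speed; a pose out of reach is approached as far as the arm can. A call with a number of a shift or a turn outside -1 to 1 is refused whole. A call with a gripper value outside its range is refused whole. The fingers move at their own pace and stop on an object; "force" is the grip in N (left out, the last holds). Time passes only in rows, so rows that repeat a pose let the fingers close. It gives the time, the measured TCP pose, the force and the opening at its end, in the units of the state.
- read_state(): the state, without advancing time (a new reading comes with each control period).
- snapshot(name): name is "scene" or "top" or "wrist"; returns the picture (480x640x3 uint8, red, green, blue); there is no depth.
- get_calibration(name): a dict with "K" (3x3 intrinsics, pixels), "dist" ([k1, k2, p1, p2, k3] as OpenCV has them; the pictures are not rectified), "R" (3x3) and "t" (3): a world point X has camera coordinates R X + t; the wrist camera has in their place "mount" (4x4, takes a point from camera to tool coordinates, whose origin is the TCP and whose axes are the tool frame's). Camera axes: x right, y down, z forward; pixel columns grow to the right and rows downward; lengths in m; the calibration is good to about 2 mm. A picture is of the moment at which its call begins: read the wrist's pose just before it. get_calibration takes no time and is no camera call.
- finish_job(): hands the job in, once; it reports no verdict.
The state is a dict: "time_s": time; "joint_positions": joint angles; "dq": joint speeds; "tau": joint torques, N m; "tcp_pos": TCP position; "eef_rot": TCP orientation; "ft_force": force on the tool from outside, world axes, zero at the start; "torque": the same for the moment, N m; "grip_width": finger opening in m.
Only numpy, scipy, OpenCV 4.12 (cv2) and the standard library are available. Lean on these libraries where they do the work, as an engineer would, in place of code of your own. Each camera call takes 0.05 s, during which the arm holds its last target. There are 200 camera calls.

## Working session

There is one attempt and no reset: what is moved stays moved. The work goes in short steps, Python scripts to look and compute and a tool call to move; the robot and the scene stay as the last step left them, time stands still between calls to the robot, and variables do not carry over. Pictures are saved under pics/ and viewed, about 8 in all and at most 12, crops included, and the job is handed in when it is done.

Besides the shell and the picture viewer there is one more tool, called after "Request:" by a JSON object that holds its "fn" and its "kwargs", one argument or row to a line. jog_arm: Moves the arm, as the interface text tells. Shift numbers are shares of 100 mm and turn numbers shares of 0.5 rad, none past 1 either way. Its arguments: {"type":"object","properties":{"series":{"type":"array","items":{"type":"number"}},"force":{"type":"number"}},"required":["series"]}

```bash
mkdir -p pics; cat > h.py <<'E'
from workcell import *
import numpy as np, cv2
from scipy.spatial.transform import Rotation as Ro
def cam(name,st=None):
    c=get_calibration(name)
    K=np.array(c["K"]);d=np.array(c["dist"],float)
    if "R" in c: return K,d,np.array(c["R"]),np.array(c["t"])
    M=np.array(c["mount"]);T=np.eye(4);T[:3,:3]=Ro.from_euler('xyz',st["eef_rot"]).as_matrix();T[:3,3]=st["tcp_pos"]
    W=np.linalg.inv(T@M);return K,d,W[:3,:3],W[:3,3]
def ray(C,px,z):
    K,d,R,t=C
    u=cv2.undistortPoints(np.array(px,float).reshape(-1,1,2),K,d).reshape(-1,2)
    D=np.c_[u,np.ones(len(u))]@R; o=-R.T@t
    return o+D*((z-o[2])/D[:,2])[:,None]
def proj(C,X):
    K,d,R,t=C
    return cv2.projectPoints(np.array(X,float).reshape(-1,1,3),cv2.Rodrigues(R)[0],t,K,d)[0].reshape(-1,2)
def save(n,im): cv2.imwrite("pics/"+n+".png",im[...,::-1])
E
python3 - <<'E'
from h import *
print(read_state())
for n in("top","scene"):
    save(n+"0",snapshot(n)); C=cam(n); print(n,-C[2].T@C[3])
E
```

```text
{'time_s': 0.0, 'joint_positions': array([-1.24073698,  0.70711551, -0.02762531,  1.48498408,  0.02202111,
        0.95090533, -0.0755554 ]), 'dq': array([ 0.00059404, -0.00112718, -0.00199396, -0.00071594,  0.00110095,
       -0.00078366, -0.00067233]), 'tau': array([ 1.33274039e-03, -8.83219600e+01,  1.23528052e+00, -2.36143380e+01,
        1.69651344e-02,  7.14260997e-03, -1.12594614e-05]), 'tcp_pos': array([0.20876684, 0.53544211, 0.19722375]), 'eef_rot': array([3.14154494e+00, 1.10812658e-03, 1.19899999e+00]), 'ft_force': array([-0.00036404,  0.12744177,  0.14091206]), 'torque': array([-0.02461445,  0.00605794, -0.00624206]), 'grip_width': 0.08563136849991794}
top [0.40417825 0.05778964 1.25481294]
scene [-0.69661377  0.8786267   0.79825848]
```

View pics/top0.png

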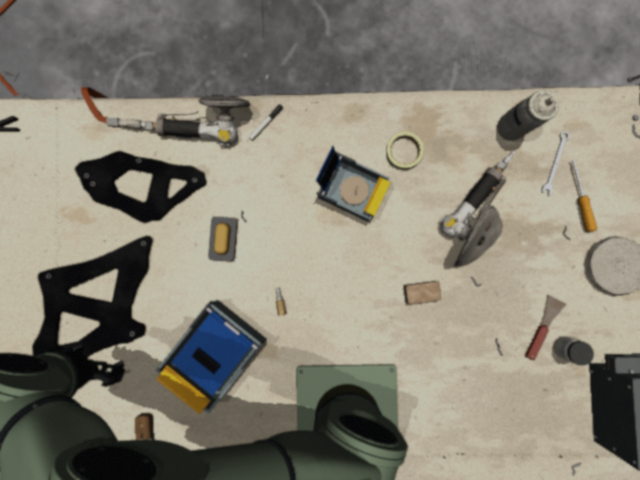

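View pics/scene0.png

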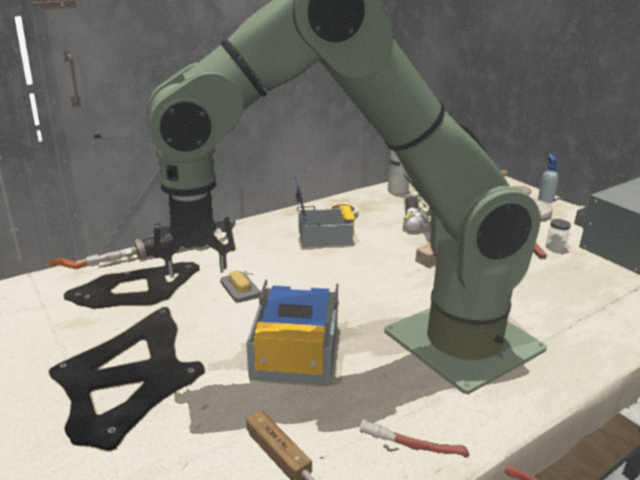

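The pictures show two candidates. One is an open box with an upright blue flap, at top pixel (353,187), scene (327,225). The other is a closed, bigger-looking box at top (213,355), scene (293,335). The open one fits the description, so I'll check its size and look closer.

```bash
cat > m.py <<'E'
from h import *
C=cam("top"); im=cv2.imread("pics/top0.png")
hsv=cv2.cvtColor(im,cv2.COLOR_BGR2HSV)
def big(m,roi):
    z=np.zeros_like(m);x0,y0,x1,y1=roi;z[y0:y1,x0:x1]=m[y0:y1,x0:x1]
    return max(cv2.findContours(z,0,1)[0],key=cv2.contourArea)
roi=(300,130,395,240)
ye=big(cv2.inRange(hsv,(18,140,120),(35,255,255)),roi)
bl=big(cv2.inRange(hsv,(105,120,30),(130,255,255)),roi)
for n,c,z in(("yel",ye,.084),("blue",bl,.075)):
    P=ray(C,c.reshape(-1,2),z)[:,:2].astype(np.float32)
    r=cv2.minAreaRect(P); print(n,cv2.boxPoints(r).round(4).tolist(),r)
ye2=big(cv2.inRange(hsv,(15,140,80),(35,255,255)),(140,350,230,430))
print("big lip",cv2.minAreaRect(ray(C,ye2.reshape(-1,2),.084)[:,:2].astype(np.float32)))
E
python3 m.py; python3 - <<'E'
import cv2
a=cv2.imread("pics/top0.png")[135:235,300:400]
b=cv2.imread("pics/scene0.png")[165:260,275:375]
a=cv2.resize(a,(400,400),interpolation=2);b=cv2.resize(b,(400,400),interpolation=2)
cv2.imwrite("pics/crop0.png",cv2.hconcat([a,b]))
E
```

```text
yel [[0.5187000036239624, -0.07729999721050262], [0.6053000092506409, -0.11949999630451202], [0.6186000108718872, -0.09220000356435776], [0.5320000052452087, -0.05000000074505806]] ((0.5686701536178589, -0.08477920293807983), (0.030383780598640442, 0.09636063128709793), 64.01138305664062)
blue [[0.6133999824523926, 0.062199998646974564], [0.6912999749183655, 0.021700000390410423], [0.6938999891281128, 0.026799999177455902], [0.616100013256073, 0.06729999929666519]] ((0.6536581516265869, 0.04450906068086624), (0.005753120873123407, 0.08777778595685959), 62.49578094482422)
big lip ((0.0976225957274437, 0.40771469473838806), (0.13977450132369995, 0.043831873685121536), 50.8465461730957)
```

View pics/crop0.png

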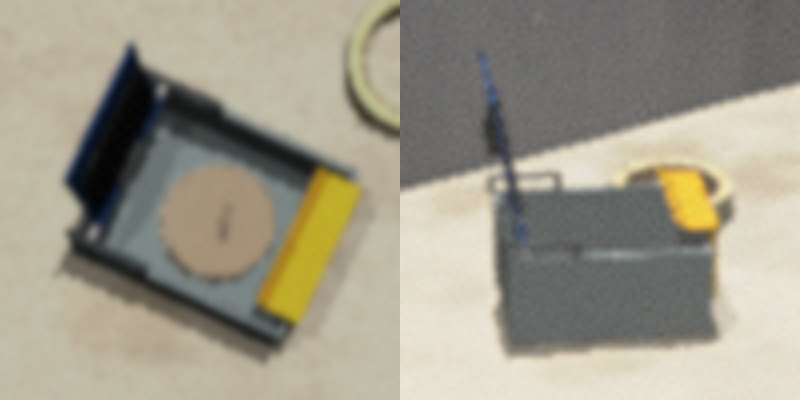

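The lip measures 96 mm wide (the big box's is 140 mm), so the open box at (353,187) is the right one. Its flap leans slightly back, black inside towards the box and blue edge at the crop's top left. Next, the flap angle and the moves.

```bash
cat >> h.py <<'E'
YAW=np.radians(-116.2)
BX=np.array([np.cos(YAW),np.sin(YAW),0]);BY=np.array([-np.sin(YAW),np.cos(YAW),0])
BO=np.array([.5687,-.0848,0])-.064*BX
def B(x,y=0,z=0): return BO+x*BX+y*BY+np.array([0,0,z])
def tob(p): d=np.array(p)-BO; return np.array([d@BX,d@BY,d[2]])
def tool(st,p): return Ro.from_euler('xyz',st["eef_rot"]).as_matrix().T@(np.array(p)-st["tcp_pos"])*10
E
python3 - <<'E'
from h import *
for th in(1.5,1.6,1.7,1.8,1.9,2.0):
    e=[B(-.065+.11*np.cos(th),s*.046,.0735+.11*np.sin(th)) for s in(1,-1)]
    print(th,proj(cam("top"),e).round(0).tolist(),proj(cam("scene"),e).round(0).tolist())
print("corners",proj(cam("top"),[B(a*.075,b*.06,.069) for a,b in((1,1),(1,-1),(-1,-1),(-1,1))]).round().tolist())
st=read_state()
print(BO,tool(st,B(-.145,0,.2)),B(-.145,0,.2))
E
```

```text
1.5 [[343.0, 150.0], [326.0, 186.0]] [[304.0, 176.0], [308.0, 187.0]]
1.6 [[339.0, 148.0], [322.0, 184.0]] [[300.0, 176.0], [304.0, 187.0]]
1.7 [[334.0, 146.0], [318.0, 182.0]] [[296.0, 176.0], [300.0, 188.0]]
1.8 [[330.0, 145.0], [313.0, 180.0]] [[293.0, 177.0], [296.0, 189.0]]
1.9 [[326.0, 143.0], [309.0, 178.0]] [[289.0, 178.0], [292.0, 190.0]]
2.0 [[322.0, 142.0], [305.0, 177.0]] [[286.0, 179.0], [289.0, 191.0]]
corners [[390.0, 177.0], [370.0, 220.0], [317.0, 195.0], [337.0, 153.0]]
[ 0.59695637 -0.02737546  0.        ] [-2.38894583  5.78502552 -0.0247204 ] [0.66097472 0.102727   0.2       ]
```

Flap angle is about 1.7 rad, and the predicted corners agree with the picture. Setting out with fingers shut.

Request:
{"fn": "jog_arm", "kwargs": {
  "series": [0,-0.2,0.5,0.1,0.17,0,-0.4,0.97,0.2,0.17,0,-0.4,0.97,0.2,0.17,0,-0.4,0.97,0.2,0.17],
  "force": 60
}}

```text
time_s: 0.43
tcp_pos: [0.2886, 0.4588, 0.1765]
eef_rot: [3.139, 0.003, 1.108]
ft_force: [-0.5, -0.0, -0.0]
grip_width: 0.0385
```

Request:
{"fn": "jog_arm", "kwargs": {
  "series": [0,-0.3,0.97,0,0,0,-0.3,0.97,0,0,0,-0.3,0.97,0,0,0,-0.3,0.97,0,0]
}}

```text
time_s: 0.77
tcp_pos: [0.3659, 0.3846, 0.1768]
eef_rot: [3.137, 0.004, 1.102]
ft_force: [0.5, -0.4, -0.2]
grip_width: -0.0004
```

Request:
{"fn": "jog_arm", "kwargs": {
  "series": [0,-0.3,0.97,0,0,0,-0.3,0.97,0,0,0,-0.3,0.97,0,0,0,-0.3,0.97,0,0]
}}

```text
time_s: 1.1
tcp_pos: [0.4423, 0.31, 0.1773]
eef_rot: [3.135, 0.006, 1.096]
ft_force: [0.5, -0.4, -0.2]
grip_width: -0.0002
```

Request:
{"fn": "jog_arm", "kwargs": {
  "series": [0,-0.3,0.97,0,0,0,-0.3,0.97,0,0,0,-0.3,0.97,0,0,0,-0.3,0.97,0,0]
}}

```text
time_s: 1.43
tcp_pos: [0.5178, 0.2349, 0.1778]
eef_rot: [3.133, 0.007, 1.09]
ft_force: [-0.1, -1.1, -0.4]
grip_width: -0.0003
```

```bash
python3 - <<'E'
from h import *
st=read_state();print(st["time_s"],st["tcp_pos"],st["eef_rot"],tob(st["tcp_pos"]),tool(st,B(-.145,0,.15)))
E
```

```text
1.4333 [0.51782512 0.23487297 0.1777558 ] [3.13283287 0.00690376 1.09034484] [-0.20036769 -0.1867854   0.1777558 ] [-0.50831582  1.87764861  0.29753295]
```

Request:
{"fn": "jog_arm", "kwargs": {
  "series": [0,-0.2,0.97,0.1,-0.05,0,-0.2,0.97,0.1,-0.05,0,-0.2,0.97,0.1,-0.05,0,-0.2,0.97,0.1,-0.05,0,-0.2,0.97,0.1,-0.05]
}}

```text
time_s: 1.85
tcp_pos: [0.5945, 0.1725, 0.1681]
eef_rot: [3.134, 0.007, 1.115]
ft_force: [-1.0, 0.7, -0.6]
grip_width: 0.0002
```

Request:
{"fn": "jog_arm", "kwargs": {
  "series": [0,-0.2,0.94,0.1,0,0,-0.2,0.94,0.1,0,0,-0.2,0.94,0.1,0,0,-0.2,0.94,0.1,0,0,-0.2,0.94,0.1,0,0,-0.2,0.94,0.1,0]
}}

```text
time_s: 2.35
tcp_pos: [0.6692, 0.1153, 0.1591]
eef_rot: [3.135, 0.007, 1.117]
ft_force: [0.3, 0.1, 0.4]
grip_width: -0.0002
```

```bash
python3 - <<'E'
from h import *
st=read_state();print(st["time_s"],st["tcp_pos"],st["eef_rot"],tob(st["tcp_pos"]),tool(st,B(-.13,0,.13)))
save("w1",snapshot("wrist"));save("t1",snapshot("top"));s=snapshot("scene");save("s1",s)
a=cv2.resize(cv2.imread("pics/w1.png"),(400,300));b=cv2.imread("pics/s1.png")[140:260,260:420]
cv2.imwrite("pics/v1.png",cv2.hconcat([a,cv2.resize(b,(400,300),interpolation=2)]))
C=cam("wrist",st);print("lip nose corners, lip back",proj(C,[B(.048,.048,.088),B(.048,-.048,.088),B(.080,.048,.083),B(.08,-.048,.083),B(-.081,.046,.182),B(-.081,-.046,.182)]).round().tolist())
E
```

```text
2.35 [0.66920182 0.11525255 0.15911679] [3.13500576 0.00656852 1.11680073] [-0.15987096  0.00185173  0.15911679] [-0.2967283  -0.02142748  0.29298851]
lip nose corners, lip back [[55.0, 294.0], [28.0, 169.0], [21.0, 291.0], [-8.0, 169.0], [166.0, 373.0], [140.0, 192.0]]
```

View pics/v1.png

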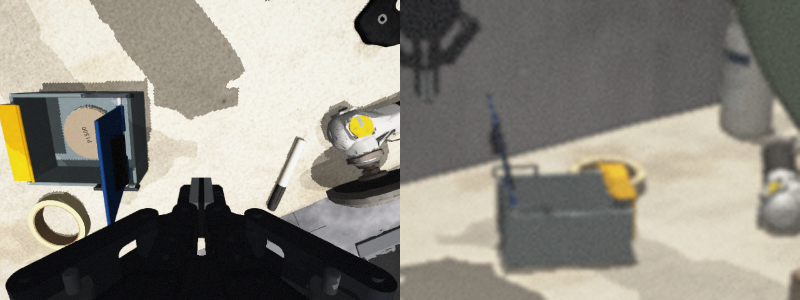

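Wrist view (left half): lip at about (15,140), flap at about (115,165), and the marker at (290,175) beside my fingers. The tilt of the flap looks different from the prediction, so I'll take a closer crop.

```bash
python3 - <<'E'
from h import *
im=cv2.imread("pics/w1.png")[130:380,0:340]
cv2.imwrite("pics/v2.png",cv2.resize(im,(800,588),interpolation=2))
st=read_state();C=cam("wrist",st)
f=lambda p:((p-[0,130])*800/340).round().tolist()
for n,P in (("rim",[B(a*.075,b*.06,.069) for a,b in((1,1),(1,-1),(-1,-1),(-1,1))]),("hinge",[B(-.065,s*.046,.0735) for s in(1,-1)]),("edge1.7",[B(-.079,s*.046,.1826) for s in(1,-1)]),("disc",[B(0,0,.02)])):print(n,f(proj(C,P)))
E
```

```text
rim [[104.0, 391.0], [27.0, 47.0], [486.0, 41.0], [516.0, 397.0]]
hinge [[479.0, 365.0], [453.0, 89.0]]
edge1.7 [[383.0, 570.0], [319.0, 144.0]]
disc [[347.0, 197.0]]
```

View pics/v2.png

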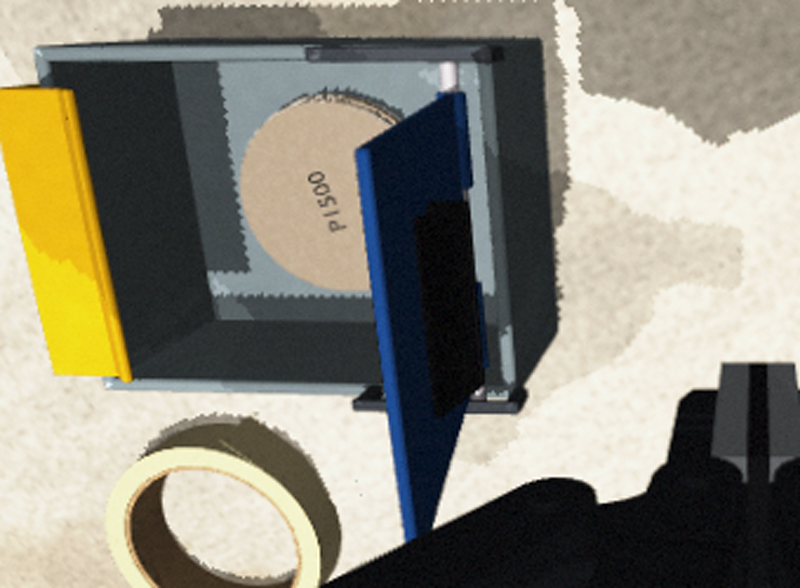

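The rim corners agree with the prediction to 1–3 mm, and the flap stands at about 1.75 rad. Its edge runs (360,150) to (412,540) in the crop, with the wedge at (450,300). I'll push it past upright to about 1.2 rad, where it stays put, then go low behind the wedge.

Request:
{"fn": "jog_arm", "kwargs": {
  "series": [0,-0.15,-0.02,0.1,0,0,-0.3,-0.02,0.1,0,0,-0.4,-0.02,0.1,0,0,-0.5,-0.02,0.1,0,0,-0.6,-0.02,0.1,0,0,-0.7,-0.02,0.1,0,0,-0.7,-0.02,0.1,0]
}}

```text
time_s: 3.08
tcp_pos: [0.6366, 0.0503, 0.1502]
eef_rot: [3.134, 0.008, 1.115]
ft_force: [1.0, -0.3, 0.6]
grip_width: -0.0001
```

Request:
{"fn": "jog_arm", "kwargs": {
  "series": [0,-0.1,0,0,0,0,-0.2,0,0,0,0,-0.3,0,0,0,0,-0.4,0,0,0,0,-0.4,0,0,0]
}}

```text
time_s: 3.5
tcp_pos: [0.6183, 0.0118, 0.1507]
eef_rot: [3.133, 0.009, 1.113]
ft_force: [0.2, -0.1, 0.4]
grip_width: 0.0001
```

```bash
python3 - <<'E'
from h import *
st=read_state();print(st["time_s"],st["eef_rot"],tob(st["tcp_pos"]),st["ft_force"])
save("w2",snapshot("wrist"))
C=cam("wrist",st);print("tcp px",proj(C,[st["tcp_pos"]]), [proj(C,[st["tcp_pos"]+s*.0145*BX]).round().tolist() for s in(1,-1)])
for th in(1.,1.1,1.2,1.3,1.4,1.5):print(th,proj(C,[B(-.065+.11*np.cos(th),s*.046,.0735+.11*np.sin(th)) for s in(1,-1)]).round().tolist())
b=cv2.imread("pics/w2.png")
cv2.imwrite("pics/v3.png",b)
E
```

```text
3.5 [3.13324304 0.00879593 1.11252664] [-0.04460574  0.00188838  0.15072269] [ 0.16145553 -0.10663757  0.44362807]
tcp px [[321.5694854  276.39458022]] [[[294.0, 276.0]], [[349.0, 276.0]]]
1.0 [[247.0, 365.0], [234.0, 190.0]]
1.1 [[263.0, 372.0], [253.0, 192.0]]
1.2 [[282.0, 378.0], [275.0, 194.0]]
1.3 [[303.0, 383.0], [299.0, 195.0]]
1.4 [[325.0, 386.0], [325.0, 196.0]]
1.5 [[347.0, 388.0], [352.0, 196.0]]
```

View pics/v3.png

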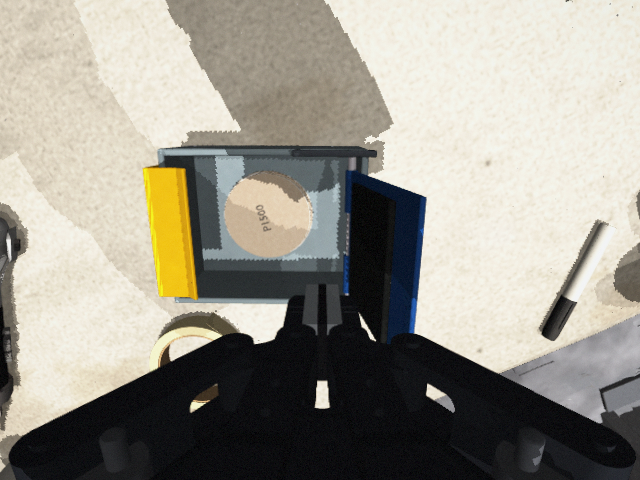

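The wrist picture seems to show the flap, its inside facing me, to the right of the fingertips. That can't be if I pushed it. Checking from the fixed cameras.

```bash
python3 - <<'E'
from h import *
st=read_state()
save("t3",snapshot("top"));save("s3",snapshot("scene"))
a=cv2.imread("pics/t3.png")[110:250,280:420];b=cv2.imread("pics/s3.png")[120:260,250:390]
cv2.imwrite("pics/v4.png",cv2.hconcat([cv2.resize(a,(400,400),interpolation=2),cv2.resize(b,(400,400),interpolation=2)]))
for n in("top","scene"):print(n,proj(cam(n),[st["tcp_pos"]]))
E
```

```text
top [[338.58760709 171.97496247]]
scene [[309.41081259 191.40743913]]
```

View pics/v4.png

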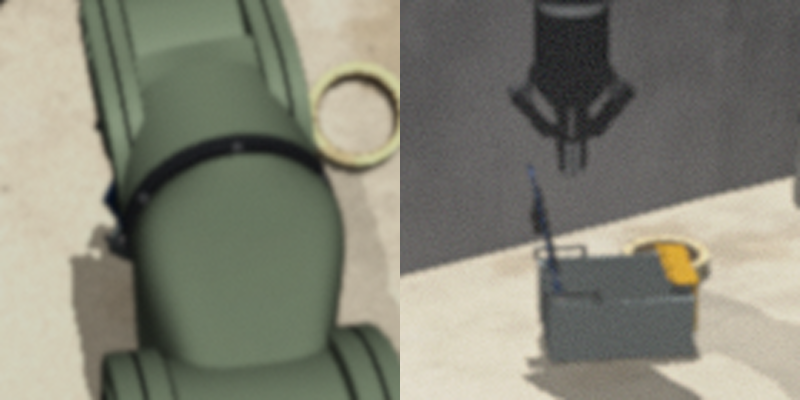

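Scene view: the flap is untouched and the fingertips (px 310,181) sit about 11 px above where the reported TCP projects (309,191). They passed over the edge. I'll measure the tips' true height.

```bash
python3 - <<'E'
from h import *
st=read_state();C=cam("scene");p=st["tcp_pos"];print(p,st["eef_rot"],st["grip_width"])
for z in(.15,.16,.17,.18,.19): print(z,tob(ray(C,[(310,181)],z)[0]))
for dz in(0,.01,.02,.03): print(dz,proj(C,[p+[0,0,dz]]))
# earlier scene0: tips open, s1: shut
W=cam("wrist",st)
print("rim",proj(W,[B(a*.075,b*.06,.069) for a,b in((1,1),(1,-1),(-1,-1),(-1,1))]).round().tolist(),"lip",proj(W,[B(.048,.048,.088),B(.048,-.048,.088)]).round().tolist())
for th in(1.7,1.8,1.9):print(th,proj(W,[B(-.065+.11*np.cos(th),s*.046,.0735+.11*np.sin(th)) for s in(1,-1)]).round().tolist())
a=cv2.imread("pics/s3.png")[150:200,290:330];g=cv2.cvtColor(a,6)
print(g[10:48:2,8:32:2])
E
```

```text
[0.6191244  0.01475222 0.15059733] [3.13361869 0.00716661 1.1148537 ] 6.537768881116263e-05
0.15 [-0.03391456  0.08563909  0.15      ]
0.16 [-0.03712138  0.06024319  0.16      ]
0.17 [-0.04032819  0.03484729  0.17      ]
0.18 [-0.04353501  0.00945138  0.18      ]
0.19 [-0.04674183 -0.01594452  0.19      ]
0 [[308.90227188 191.53014336]]
0.01 [[308.9195359 188.3324859]]
0.02 [[308.93695475 185.1184493 ]]
0.03 [[308.95452991 181.88795995]]
rim [[169.0, 305.0], [149.0, 150.0], [362.0, 150.0], [357.0, 306.0]] lip [[192.0, 302.0], [178.0, 170.0]]
1.7 [[387.0, 389.0], [399.0, 198.0]]
1.8 [[408.0, 386.0], [425.0, 197.0]]
1.9 [[428.0, 382.0], [448.0, 196.0]]
[[ 45  83 100  72  46  55  70  39  36  69  68  42]
 [ 46  48  78  78  42  53  74  49  36  45  46  44]
 [ 44  45  45  43  49  54  70  50  45  45  46  45]
 [ 80  50  48  40  44  59  68  53  42  47  45  54]
 [100  86  87  61  43  47  58  46  49  74  93  96]
 [ 97 104 100  72  47  73  71  74  55  99  97 102]
 [103 103 104  86  48  85  81  86  54  98 103 104]
 [102 102 102  89  54  84  86  83  60  96 104 103]
 [106  97 103  96  56  83  84  84  59  96  98 102]
 [102 103 101 103  58  86  86  82  74 104 102 102]
 [105 102 103  99  89  90  85  96  95 102 106  98]
 [100 103 102 106 101  94 101 101 106 103 102 105]
 [ 94 105 104 105 105 103 107 106 102 106 101 103]
 [ 72 104 108 103 102  99 102 104 100 102 102 104]
 [ 70  93 104 109 103 106 107 101 103  97 102 106]
 [ 55  83 107 105 106 106 103 104 106 100 102 100]
 [ 54  81 102 106 106  99 102 103 106  99 101 100]
 [ 46  68 100 104 101 102 106 106 102 104 100 106]
 [ 43  67  98 102 107 106 102 104 105 107  99  99]]
```

The tips' true height works out near 0.18, so they sit about 30 mm behind the reported TCP and just cleared the flap edge. I'll rise, go back over the flap, come down lower and check the offset on the way.

Request:
{"fn": "jog_arm", "kwargs": {
  "series": [0,0,0,-0.3,0,0,0,0,-0.4,0,0,0.3,0,-0.4,0,0,0.6,0,-0.4,0,0,0.9,0,-0.4,0,0,1,0,-0.4,0,0,1,0,-0.4,0,0,1,0,0,0,0,1,0,0.3,0,0,1,0,0.3,0]
}}

```text
time_s: 4.48
tcp_pos: [0.6607, 0.1035, 0.1147]
eef_rot: [3.139, 0.012, 1.115]
ft_force: [-0.6, -0.6, -1.2]
grip_width: -0.0002
```

```bash
python3 - <<'E'
from h import *
st=read_state();print(st["time_s"],tob(st["tcp_pos"]),st["eef_rot"],st["ft_force"])
s=snapshot("scene");save("s4",s);save("w4",snapshot("wrist"))
b=cv2.imread("pics/s4.png")[110:260,230:380]
cv2.imwrite("pics/v5.png",cv2.hconcat([cv2.resize(b,(400,400),interpolation=2),cv2.resize(cv2.imread("pics/w4.png")[120:420,140:440],(400,400))]))
C=cam("scene");f=lambda q,dz:((proj(C,[q+[0,0,dz]])[0]-[230,110])*400/150).round()
print([f(st["tcp_pos"],d) for d in(0,.02,.03,.04)])
R=Ro.from_euler('xyz',[3.1415,.0011,1.199]).as_matrix()
print("start tips",proj(C,[np.array([.2088,.5354,z])+R@[s*.05,0,0] for z in (.21,.24) for s in(1,-1)]).round())
W=cam("wrist",st);print("wrist tcp",[(proj(W,[st["tcp_pos"]+[0,0,d]])[0]-[140,120])*4/3 for d in(0,.03)])
E
```

```text
4.4833 [-0.14555233 -0.00058318  0.11474529] [3.13947029 0.01189192 1.11518186] [-0.56300075 -0.61001763 -1.16110479]
[array([121., 252.]), array([121., 235.]), array([121., 227.]), array([121., 218.])]
start tips [[171. 291.]
 [224. 286.]
 [169. 277.]
 [223. 272.]]
wrist tcp [array([242.08906927, 208.52606634]), array([240.89425878, 242.31250296])]
```

View pics/v5.png

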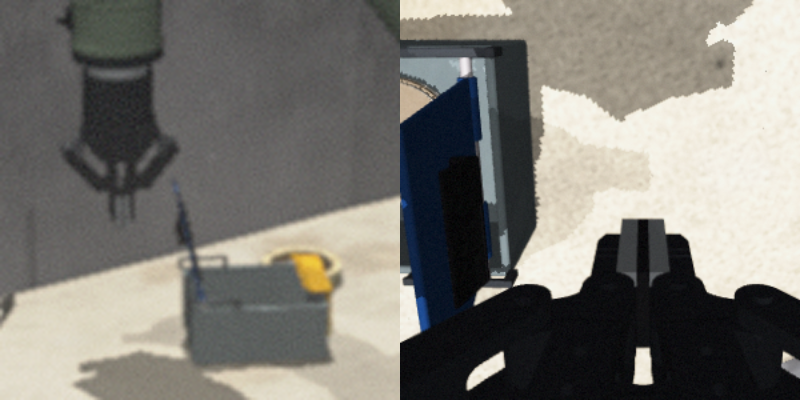

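Tips appear at scene-crop (121,220), left of the flap, about 37 mm above the reported TCP. The wrist view agrees, and puts the shut fingers at about 15 mm thick in x. I'll use tip z = tcp z + 0.037. Pushing now.

Request:
{"fn": "jog_arm", "kwargs": {
  "series": [0,-0.2,0,0,0,0,-0.4,0,0,0,0,-0.5,0,0,0,0,-0.6,0,0,0,0,-0.7,0,0,0,0,-0.7,0,0,0]
}}

```text
time_s: 5.08
tcp_pos: [0.6325, 0.0395, 0.1219]
eef_rot: [3.133, 0.008, 1.113]
ft_force: [-0.2, 0.5, -0.2]
grip_width: 0.0
```

Request:
{"fn": "jog_arm", "kwargs": {
  "series": [0,-0.1,0,0,0,0,-0.2,0,0,0,0,-0.3,0,0,0,0,-0.3,0,0,0]
}}

```text
time_s: 5.42
tcp_pos: [0.6185, 0.0102, 0.1223]
eef_rot: [3.133, 0.009, 1.111]
ft_force: [-1.0, -0.8, 0.4]
grip_width: -0.0002
```

```bash
python3 - <<'E'
from h import *
st=read_state();print(st["time_s"],tob(st["tcp_pos"]),st["eef_rot"],st["ft_force"])
save("s5",snapshot("scene"));save("w5",snapshot("wrist"))
b=cv2.imread("pics/s5.png")[110:260,230:380]
cv2.imwrite("pics/v6.png",cv2.hconcat([cv2.resize(b,(400,400),interpolation=2),cv2.resize(cv2.imread("pics/w5.png")[120:420,140:440],(400,400))]))
for th in(.9,1.1,1.3,1.5):print(th,((proj(cam("scene"),[B(-.065+.11*np.cos(th),s*.046,.0735+.11*np.sin(th)) for s in(1,-1)])-[230,110])*8/3).round().tolist())
E
```

```text
5.4167 [-0.04320314  0.0027804   0.12228719] [3.13261652 0.00884123 1.11127001] [-1.01575496 -0.79496239  0.35700028]
0.9 [[251.0, 193.0], [263.0, 224.0]]
1.1 [[235.0, 184.0], [246.0, 215.0]]
1.3 [[216.0, 178.0], [227.0, 209.0]]
1.5 [[197.0, 175.0], [207.0, 206.0]]
```

View pics/v6.png

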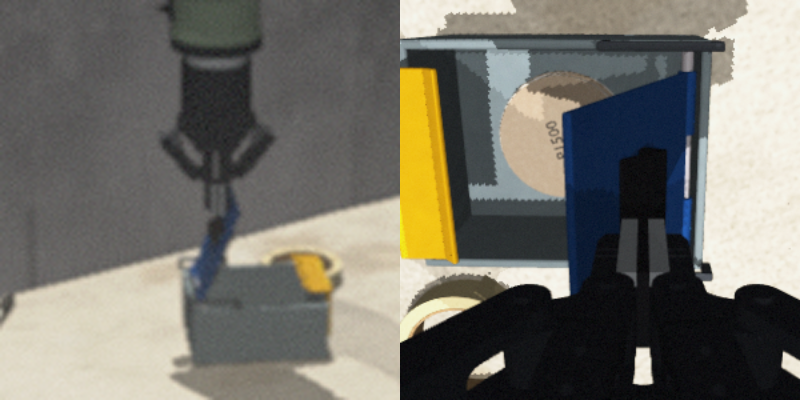

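The flap is now at about 1.15 rad, with the fingertips on its outside over the wedge. Backing off a little and going down behind the wedge.

Request:
{"fn": "jog_arm", "kwargs": {
  "series": [0,0.15,0.03,0,0,0,0.27,0.03,0.1,0,0,0.27,0.03,0.25,0,0,0.27,0.03,0.44,0,0,0.27,0.03,0.44,0,0,0.27,0.03,0.44,0]
}}

```text
time_s: 6.02
tcp_pos: [0.6336, 0.0354, 0.0772]
eef_rot: [3.134, 0.008, 1.113]
ft_force: [1.0, -0.5, 1.0]
grip_width: -0.0002
```

```bash
python3 - <<'E'
from h import *
st=read_state();print(st["time_s"],tob(st["tcp_pos"]),st["eef_rot"],st["ft_force"])
for p in((-.042,.077),(-.032,.066),(-.025,.053),(-.022,.040)):print(tool(st,B(p[0],0,p[1])).round(3))
save("s6",snapshot("scene"));save("w6",snapshot("wrist"))
b=cv2.imread("pics/s6.png")[160:260,260:360]
cv2.imwrite("pics/v7.png",cv2.hconcat([cv2.resize(b,(400,400),interpolation=2),cv2.resize(cv2.imread("pics/w6.png")[120:420,140:440],(400,400))]))
print((proj(cam("scene"),[st["tcp_pos"]+[0,0,.037]])-[260,160])*4)
E
```

```text
6.0167 [-0.07254016  0.00516188  0.07720883] [3.13439015 0.00823328 1.11341954] [ 0.96539677 -0.49211509  0.97587501]
[-0.305 -0.052  0.004]
[-0.404 -0.052  0.115]
[-0.473 -0.053  0.246]
[-0.502 -0.054  0.376]
[[160.944314   171.49179299]]
```

View pics/v7.png

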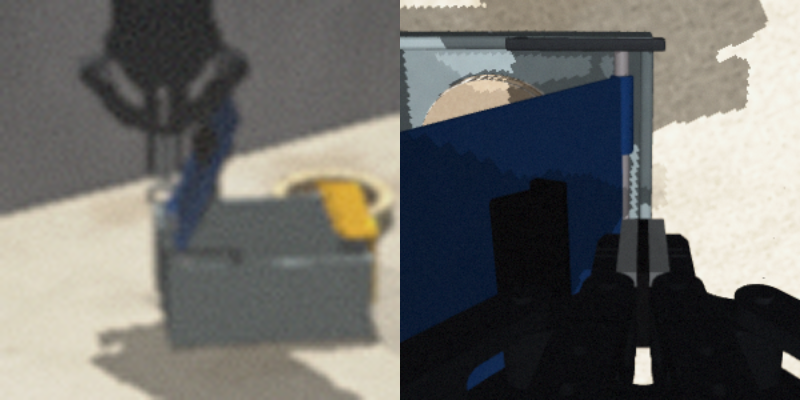

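Scene crop: the tips (158,175) are behind the flap, and the wrist view shows the wedge ahead (left) of them. Folding along the arc, stopping short of flat to check force.

Request:
{"fn": "jog_arm", "kwargs": {
  "series": [0,-0.1,-0.05,0,0,0,-0.2,-0.05,0,0,0,-0.3,-0.05,0,0,0,-0.35,-0.05,0.05,0,0,-0.4,-0.05,0.11,0,0,-0.44,-0.05,0.18,0,0,-0.47,-0.05,0.24,0,0,-0.47,-0.05,0.26,0,0,-0.47,-0.05,0.26,0]
}}

```text
time_s: 6.87
tcp_pos: [0.609, -0.0055, 0.0523]
eef_rot: [3.133, 0.008, 1.113]
ft_force: [0.2, -1.8, 1.8]
grip_width: 0.0001
```

```bash
python3 - <<'E'
from h import *
st=read_state();print(st["time_s"],tob(st["tcp_pos"]),st["eef_rot"],st["ft_force"],st["ft_force"]@BX)
save("s7",snapshot("scene"));save("w7",snapshot("wrist"))
b=cv2.imread("pics/s7.png")[160:260,260:360]
cv2.imwrite("pics/v8.png",cv2.hconcat([cv2.resize(b,(400,400),interpolation=2),cv2.resize(cv2.imread("pics/w7.png")[120:420,140:440],(400,400))]))
for th in(0,.2,.4,.6):print(th,((proj(cam("scene"),[B(-.065+.11*np.cos(th),s*.046,.0735+.11*np.sin(th)) for s in(1,-1)])-[260,160])*4).round().tolist())
E
```

```text
6.8667 [-0.02493524  0.00118026  0.05232468] [3.13284033 0.00794466 1.11263979] [ 0.18154533 -1.78041741  1.79027646] 1.5173410981541176
0 [[308.0, 193.0], [329.0, 244.0]]
0.2 [[306.0, 166.0], [327.0, 217.0]]
0.4 [[299.0, 141.0], [319.0, 190.0]]
0.6 [[285.0, 118.0], [305.0, 166.0]]
```

View pics/v8.png

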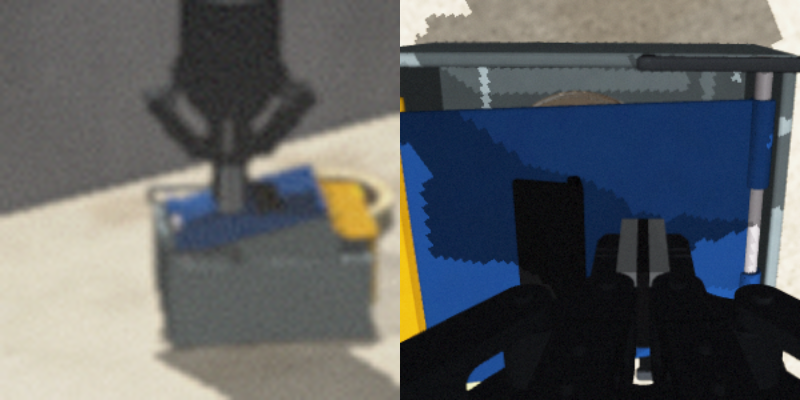

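The flap is at about 0.25 rad with the tips between hinge and wedge, and the wedge face about 10 mm ahead. Pressing flat.

Request:
{"fn": "jog_arm", "kwargs": {
  "series": [0,0,-0.01,0.05,0,0,0,-0.01,0.1,0,0,0,-0.01,0.13,0,0,0,-0.01,0.15,0,0,0,-0.01,0.15,0]
}}

```text
time_s: 7.38
tcp_pos: [0.6091, -0.0049, 0.0395]
eef_rot: [3.131, 0.007, 1.113]
ft_force: [-7.3, -2.1, 33.1]
grip_width: 0.0001
```

Request:
{"fn": "jog_arm", "kwargs": {
  "series": [0,0,0,0.02,0,0,0,0,0.03,0,0,0,0,0.03,0]
}}

```text
time_s: 7.63
tcp_pos: [0.6097, -0.0046, 0.0388]
eef_rot: [3.129, 0.006, 1.113]
ft_force: [-10.9, -0.4, 45.0]
grip_width: -0.0001
```

Flat contact comes at tcp z ≈ 0.040. I'll ease off to about 12 N, then slide.

Request:
{"fn": "jog_arm", "kwargs": {
  "series": [0,0,0,-0.01,0,0,0,0,-0.01,0,0,-0.04,0,-0.01,0,0,-0.08,0,-0.01,0,0,-0.12,0,-0.01,0,0,-0.12,0,-0.01,0]
}}

```text
time_s: 8.13
tcp_pos: [0.6047, -0.0145, 0.0407]
eef_rot: [3.128, 0.004, 1.114]
ft_force: [-2.9, 3.5, 14.7]
grip_width: -0.0001
```

Request:
{"fn": "jog_arm", "kwargs": {
  "series": [0,-0.04,0,0.01,0,0,-0.08,0,0.01,0,0,-0.12,0,0.01,0,0,-0.12,0,0.01,0]
}}

```text
time_s: 8.47
tcp_pos: [0.5998, -0.0244, 0.0407]
eef_rot: [3.128, 0.002, 1.114]
ft_force: [-3.4, 2.5, 14.8]
grip_width: -0.0001
```

Request:
{"fn": "jog_arm", "kwargs": {
  "series": [0,-0.04,0,0.01,0,0,-0.08,0,0.01,0,0,-0.08,0,0.01,0]
}}

```text
time_s: 8.72
tcp_pos: [0.5972, -0.0308, 0.0406]
eef_rot: [3.126, 0.0, 1.114]
ft_force: [0.4, 3.5, 12.6]
grip_width: -0.0002
```

```bash
python3 - <<'E'
from h import *
st=read_state();print(st["time_s"],tob(st["tcp_pos"]),st["eef_rot"],st["ft_force"],st["ft_force"]@BX)
save("s8",snapshot("scene"));save("w8",snapshot("wrist"))
b=cv2.imread("pics/s8.png")[160:260,260:360]
cv2.imwrite("pics/v9.png",cv2.hconcat([cv2.resize(b,(400,400),interpolation=2),cv2.resize(cv2.imread("pics/w8.png")[120:420,40:440],(533,400))[:,:400]]))
E
```

```text
8.7167 [0.00291398 0.0017288  0.04063738] [3.12599902e+00 3.50702577e-05 1.11437786e+00] [ 0.44947992  3.48474527 12.60529137] -3.3251648762897896
```

View pics/v9.png

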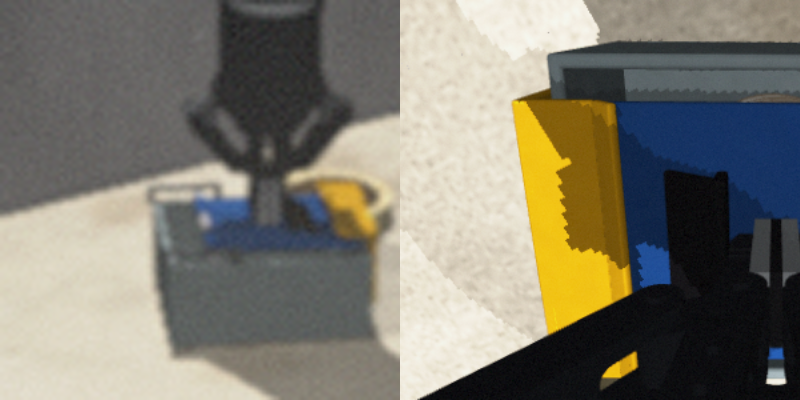

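The flap is flat and its edge is reaching the lip's nose. Continuing in small steps until the force rises at the stop.

Request:
{"fn": "jog_arm", "kwargs": {
  "series": [0,-0.04,0,0.01,0,0,-0.08,0,0.01,0,0,-0.08,0,0.01,0]
}}

```text
time_s: 9.07
tcp_pos: [0.5962, -0.0337, 0.0408]
eef_rot: [3.123, -0.007, 1.117]
ft_force: [9.2, 19.8, 6.0]
grip_width: -0.0
```

Request:
{"fn": "jog_arm", "kwargs": {
  "series": [0,-0.04,0,0.01,0,0,-0.08,0,0.01,0,0,-0.08,0,0.01,0]
}}

```text
time_s: 9.32
tcp_pos: [0.5959, -0.0353, 0.0413]
eef_rot: [3.12, -0.017, 1.121]
ft_force: [9.7, 25.9, 11.2]
grip_width: -0.0004
```

```bash
python3 - <<'E'
from h import *
st=read_state();print(st["time_s"],tob(st["tcp_pos"]),st["ft_force"],st["ft_force"]@BX)
E
```

```text
9.3167 [0.00761575 0.00252978 0.04127886] [ 9.74183635 25.89787915 11.18486767] -27.538166586517303
```

Resistance has risen to about 27 N at x = 0.0076: either home or jammed. Checking.

```bash
python3 - <<'E'
from h import *
st=read_state();C=cam("wrist",st)
save("w9",snapshot("wrist"))
f=lambda P:((proj(C,P)-[100,90])*800/480).round().tolist()
for pin in(0,.012,.018,.024):print(pin,"wedge foot",f([B(-.005+pin,s*.025,.075) for s in(-1,1)]),"plate hinge end",f([B(-.063+pin,-.046,.075)]))
print("nose",f([B(.048,-.048,.088),B(.056,-.048,.083),B(.08,-.048,.083)]),"rim",f([B(.075,-.06,.069),B(-.075,-.06,.069)]),"ear ends",f([B(-.023,-.057,.081),B(-.079,-.057,.081)]))
cv2.imwrite("pics/v10.png",cv2.resize(cv2.imread("pics/w9.png")[90:400,100:580],(800,517)))
E
```

```text
0 wedge foot [[423.0, 262.0], [417.0, 435.0]] plate hinge end [[664.0, 180.0]]
0.012 wedge foot [[375.0, 262.0], [373.0, 435.0]] plate hinge end [[616.0, 179.0]]
0.018 wedge foot [[350.0, 262.0], [351.0, 435.0]] plate hinge end [[591.0, 179.0]]
0.024 wedge foot [[326.0, 262.0], [329.0, 435.0]] plate hinge end [[567.0, 179.0]]
nose [[187.0, 179.0], [157.0, 175.0], [52.0, 175.0]] rim [[93.0, 116.0], [707.0, 120.0]] ear ends [[510.0, 135.0], [750.0, 138.0]]
```

No pictures left, so I'll measure numerically with masks: the blue plate's hinge end, the yellow nose and the wedge.

```bash
cat > meas.py <<'E'
from h import *
import sys
def meas(f,st):
    C=cam("wrist",st);h=cv2.cvtColor(cv2.imread(f),cv2.COLOR_BGR2HSV)
    bl=cv2.inRange(h,(100,130,25),(130,255,255));ye=cv2.inRange(h,(15,140,60),(35,255,255))
    for r in range(194,246,6):
        def runs(m):
            x=np.flatnonzero(m[r]); 
            if len(x)==0:return []
            s=np.split(x,np.flatnonzero(np.diff(x)>1)+1);return [(int(a[0]),int(a[-1])) for a in s if len(a)>2]
        b=runs(bl);y=runs(ye)
        X=lambda c,z:round(tob(ray(C,[(c,r)],z)[0])[0]*1000,1)
        print(r,"yel",y,"nose x",[X(q[1],.088) for q in y],"blue",b,[(X(q[0],.075),X(q[1],.075)) for q in b])
if __name__=="__main__": meas(sys.argv[1],read_state())
E
python3 meas.py pics/w9.png
```

```text
194 yel [(134, 206)] nose x [np.float64(49.9)] blue [(211, 250), (256, 259)] [(np.float64(52.0), np.float64(36.5)), (np.float64(34.2), np.float64(33.0))]
200 yel [(134, 212)] nose x [np.float64(48.0)] blue [(213, 456)] [(np.float64(51.4), np.float64(-45.7))]
206 yel [(135, 212)] nose x [np.float64(48.1)] blue [(214, 456)] [(np.float64(51.2), np.float64(-46.0))]
212 yel [(136, 212)] nose x [np.float64(48.3)] blue [(214, 455)] [(np.float64(51.3), np.float64(-45.9))]
218 yel [(137, 213)] nose x [np.float64(48.1)] blue [(214, 455)] [(np.float64(51.5), np.float64(-46.1))]
224 yel [(138, 213)] nose x [np.float64(48.3)] blue [(215, 454)] [(np.float64(51.3), np.float64(-46.0))]
230 yel [(139, 214)] nose x [np.float64(48.1)] blue [(215, 453)] [(np.float64(51.5), np.float64(-45.9))]
236 yel [(139, 214)] nose x [np.float64(48.3)] blue [(216, 453)] [(np.float64(51.3), np.float64(-46.2))]
242 yel [(140, 215)] nose x [np.float64(48.1)] blue [(216, 451)] [(np.float64(51.5), np.float64(-45.6))]
```

```bash
python3 - <<'E'
from meas import *
meas("pics/w7.png",dict(tcp_pos=B(-.02493524,.00118026,.05232468),eef_rot=[3.13284033,.00794466,1.11263979]))
print(); meas("pics/w8.png",dict(tcp_pos=B(.00291398,.0017288,.04063738),eef_rot=[3.125999,3.5e-5,1.11437786]))
E
```

```text
194 yel [(75, 142)] nose x [np.float64(46.1)] blue [(399, 404)] [(np.float64(-58.4), np.float64(-60.5))]
200 yel [(76, 143)] nose x [np.float64(46.0)] blue [(232, 234), (239, 421)] [(np.float64(13.5), np.float64(12.6)), (np.float64(10.4), np.float64(-68.0))]
206 yel [(77, 136)] nose x [np.float64(49.2)] blue [(137, 420)] [(np.float64(55.8), np.float64(-67.8))]
212 yel [(78, 136)] nose x [np.float64(49.6)] blue [(138, 420)] [(np.float64(55.8), np.float64(-68.0))]
218 yel [(80, 137)] nose x [np.float64(49.5)] blue [(139, 419)] [(np.float64(55.7), np.float64(-67.7))]
224 yel [(81, 138)] nose x [np.float64(49.5)] blue [(139, 419)] [(np.float64(56.1), np.float64(-67.9))]
230 yel [(82, 138)] nose x [np.float64(49.9)] blue [(140, 418)] [(np.float64(56.1), np.float64(-67.7))]
236 yel [(83, 139)] nose x [np.float64(49.8)] blue [(141, 418)] [(np.float64(56.0), np.float64(-67.9))]
242 yel [(84, 140)] nose x [np.float64(49.8)] blue [(142, 417)] [(np.float64(56.0), np.float64(-67.6))]

194 yel [(129, 163), (181, 183)] nose x [np.float64(60.1), np.float64(52.8)] blue [] []
200 yel [(125, 201)] nose x [np.float64(46.4)] blue [(202, 445)] [(np.float64(50.5), np.float64(-46.3))]
206 yel [(126, 201)] nose x [np.float64(46.6)] blue [(203, 445)] [(np.float64(50.3), np.float64(-46.5))]
212 yel [(126, 202)] nose x [np.float64(46.5)] blue [(203, 444)] [(np.float64(50.5), np.float64(-46.3))]
218 yel [(127, 202)] nose x [np.float64(46.7)] blue [(204, 444)] [(np.float64(50.3), np.float64(-46.6))]
224 yel [(128, 203)] nose x [np.float64(46.5)] blue [(205, 443)] [(np.float64(50.2), np.float64(-46.4))]
230 yel [(129, 203)] nose x [np.float64(46.7)] blue [(205, 443)] [(np.float64(50.4), np.float64(-46.7))]
236 yel [(130, 204)] nose x [np.float64(46.6)] blue [(206, 442)] [(np.float64(50.2), np.float64(-46.5))]
242 yel [(131, 205)] nose x [np.float64(46.4)] blue [(206, 441)] [(np.float64(50.5), np.float64(-46.3))]
```

Relative to the lip the hinge end has travelled about 21–24 mm, all of it before the last two pushes. The 27 N is therefore the stop, and the nose still measures x = 48 mm, so the box barely moved. Letting go: relax, then lift straight up slowly.

Request:
{"fn": "jog_arm", "kwargs": {
  "series": [0,0,0,0,0,0,0,0,0,0,0,0.01,0,-0.02,0,0,0.01,0,-0.05,0,0,0.01,0,-0.1,0,0,0.01,0,-0.2,0,0,0.01,0,-0.4,0,0,0.01,0,-0.7,0,0,0.01,0,-0.9,0,0,0.01,0,-0.9,0,0,0.01,0,-0.9,0]
}}

```text
time_s: 10.28
tcp_pos: [0.5942, -0.035, 0.1325]
eef_rot: [3.118, -0.017, 1.12]
ft_force: [0.1, 0.2, -1.4]
grip_width: -0.0002
```

```bash
python3 - <<'E'
from meas import *
st=read_state();save("w10",snapshot("wrist"));save("s10",snapshot("scene"))
print(st["time_s"],tob(st["tcp_pos"]),st["eef_rot"],st["ft_force"])
C=cam("wrist",st);print(proj(C,[B(.048,-.048,.088),B(.048,.048,.088),B(-.041,-.046,.075),B(-.041,.046,.075),B(.019,.025,.075),B(.019,-.025,.075)]).round().tolist())
meas("pics/w10.png",st)
h=cv2.cvtColor(cv2.imread("pics/w10.png"),cv2.COLOR_BGR2HSV)
g=h[...,2]
for r in range(150,300,15): print(r,''.join('Y' if 15<=a<=35 and b>140 and c>60 else 'B' if 100<=a<=130 and b>130 and c>25 else 'k' if c<30 else 'g' if c<150 else '.' for a,b,c in h[r,100:480:3]))
# scene: blue pixels extents vs predicted edge
h=cv2.cvtColor(cv2.imread("pics/s10.png"),cv2.COLOR_BGR2HSV)
for r in range(190,240,3): print(r,''.join('Y' if 15<=a<=35 and b>120 else 'B' if 100<=a<=130 and b>110 else 'k' if c<40 else 'g' if c<130 else '.' for a,b,c in h[r,285:365]))
S=cam("scene")
for t in(0,.05,.3): print(t,proj(S,[B(-.041+.11*np.cos(t),s*.046,.075+.11*np.sin(t)) for s in(1,-1)]).round())
E
```

```text
10.2833 [0.00802989 0.00085749 0.1324518 ] [ 3.11838069 -0.01695887  1.12041541] [ 0.10248475  0.21800304 -1.36268177]
[[255.0, 172.0], [262.0, 314.0], [397.0, 174.0], [388.0, 303.0], [304.0, 276.0], [304.0, 205.0]]
194 yel [(210, 257)] nose x [np.float64(47.1)] blue [(259, 403)] [(np.float64(48.0), np.float64(-46.0))]
200 yel [(210, 257)] nose x [np.float64(47.3)] blue [(259, 403)] [(np.float64(48.2), np.float64(-46.3))]
206 yel [(211, 257)] nose x [np.float64(47.5)] blue [(259, 276), (281, 402)] [(np.float64(48.3), np.float64(37.2)), (np.float64(33.9), np.float64(-45.9))]
212 yel [(211, 258)] nose x [np.float64(47.0)] blue [(259, 275), (306, 402)] [(np.float64(48.5), np.float64(38.0)), (np.float64(17.5), np.float64(-46.2))]
218 yel [(212, 258)] nose x [np.float64(47.2)] blue [(260, 275), (306, 401)] [(np.float64(48.0), np.float64(38.1)), (np.float64(17.6), np.float64(-45.8))]
224 yel [(212, 258)] nose x [np.float64(47.4)] blue [(260, 275), (306, 391)] [(np.float64(48.2), np.float64(38.2)), (np.float64(17.6), np.float64(-39.3))]
230 yel [(212, 258)] nose x [np.float64(47.6)] blue [(
[... 2567 characters left out ...]
YY.g.........
220 ..............gg..gggggggggBgggggggggggggggggggggggggggggggggggggggg............
223 ..............gggggggggggggggggggggggggggggggggggggggggggggggggggggg............
226 ..............gggggggggggggggggggggggggggggggggggggggggggggggggggggg............
229 ..............gggggggggggggggggggggggggggggggggggggggggggggggggggggg............
232 ...............ggggggggggggggggggggggggggggggggggggggggggggggggggggg............
235 ...............ggggggggggggggggggggggggggggggggggggggggggggggggggggg............
238 ................gggggggggggggggggggggggggggggggggggggggggggggggggggg............
0 [[345. 207.]
 [350. 220.]]
0.05 [[345. 206.]
 [350. 218.]]
0.3 [[344. 198.]
 [349. 210.]]
```

After release the flap stays flat. The wedge foot is at box x ≈ 17.6–18.3 mm (19 is fully home), so the pin is at about 23 mm, with the edge behind the yellow nose. The arm is clear, so I'm handing in.

```bash
python3 -c "
from workcell import *
print(finish_job())"
```

```text
the job is handed in; nothing more can be done
None
```

The box is closed and the job is handed in at about 10.3 s of the 40 s. I folded the blue flap down from outside, pressed it flat behind its thumb wedge and slid it under the yellow lip until it hit the stop. Then I let go and lifted clear. I was given no verdict.

**Last checks**, from image measurements after letting go:
- **Flap position:** the wedge foot is at box x ≈ 18 mm, where 19 mm is fully home, so the pin has slid about 23 of its 24 mm.
- **Flap flat and tucked:** it stays flat, with its edge hidden behind the lip's nose.
- **Box:** it moved about 1–2 mm at most.
- **Contact:** wrist force was back to about 1 N, with the fingertips about 90 mm above the flap.

**What failed or disagreed:**
- **Missed first push:** the fingertips sat about 37 mm behind the reported TCP, so they passed over the flap's edge without touching it. I worked out the offset from the pictures and repeated the push.
- **High forces:** pressing briefly reached 45 N, and the push against the stop reached about 27 N. That is above the 15 N at which the box alone would slide.
- **Travel estimate:** measured at the hinge end, the slide came out as 20–23 mm depending on how the lip's nose was read, so I relied on the wedge measurement.
- **Last check not seen:** I had used all 12 picture views, so the final check used colour masks only.

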